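Seat the grinding cup on the laboratory mill

TASK

Pick up the steel grinding cup with the bar grip on its lid and set it upright in the round collar of the bench mill, turning it gently until the slot in its foot drops over the mill's driving tongue and it sits fully home; then let go. Never force it: do not lean hard on it or wrench it round, as the mill's collar sits on soft rubber mounts. Keep the cup upright and leave the other glassware and jars where they stand.

Things in the scene. Friction and masses are not known exactly. Their poses are not given: they have to be found in the camera images.
- cup: Closed steel grinding cup, 0.3 to 0.65 kg, 113 mm tall, upright on the bench. Origin: centre of its underside, z up. Foot 0 to 14 mm up, 53 mm across, with a slot. Above it a cone widens to the 60 mm body (19 to 70 mm up); then an aluminium lid, 63 mm across, 70 to 80 mm up, which carries the bar grip. A half turn about z leaves the cup the same
- grip (a point): Middle of the bar grip on the cup's lid, 96 mm above the cup's origin. The bar is 44 mm long along the cup's x, 14 mm thick along y, and stands from the lid (80 mm up) to 113 mm up
- slot (a point): Roof of the slot in the cup's foot, on the cup's axis 14 mm above its origin. The slot is 10 mm wide and 14 mm deep, open below, and runs right across the foot along the cup's x, parallel to the bar grip
- mill: Bench mill, fixed: grey housing 130 (x) by 160 (y) by 70 mm high. Origin: centre of its underside, z up. On its top, centred, a round aluminium collar: 63 mm across inside, 74 mm outside, from 70 to 108 mm above the bench.
- well (a point): Centre of the floor inside the collar, 70 mm above the mill's origin while unloaded, with the mill's axes (not the tongue's); the cup's origin is here when fully home
- tongue_top (a point): Centre of the flat top of the driving tongue, 12 mm above the collar's floor, with the mill's axes. The tongue is a steel bar 40 mm long, 8 mm wide. Its direction is not measured: anywhere within 0.75 rad either side of the mill's x; a stiff brake holds it. A cup not lined up rests on it; within about 0.05 rad the slot drops over it and the cup goes down 12 mm
- tall_jar: Bystander: closed steel jar, 62 mm across, 124 mm tall, round lid with a small round knob 20 mm across; origin under its centre
- beaker: Bystander: glass beaker, 60 mm across, 80 mm tall, open; origin under its centre
- flask: Bystander: conical glass flask, 80 mm across at the foot, 120 mm tall; origin under its centre
- washbottle: Bystander: white plastic bottle, 64 mm across, 150 mm tall; origin under its centre
- collar (a joint): How far the mill's collar, with its floor and tongue, is pressed down on its rubber mounts (m): 0 unloaded, 1 mm for every 8 N of downward load, hard stop at 4 mm. The cup's own weight presses it by 0.4 to 0.8 mm. Up and down only
- twist (a joint): How far the collar, with its floor and tongue, is twisted on its rubber mounts (rad): 0 unloaded, grows counter-clockwise from above, 0.067 rad for every 1 N m, both ways, hard stop at 0.15. Sliding the cup's foot over the tongue with light pressure twists it by less than 0.03
Things that resemble listed ones, but are neither listed nor needed, are in the scene too. What is shaped like the mill but blue or red is not meant.

How it is judged:
By the outcome, as a careful person would: the job done as asked, in the order asked, and still so for the second after the job is handed in, with the robot touching nothing.
It also fails if it takes over 72 s, if anything falls off the work surface, if the arm or the gripper's body presses on something with over 40 N, if the wrist force passes 120 N, or if a joint passes its speed limit or range.

ROBOT

A 7-joint arm with a two-finger parallel gripper is mounted at the origin on the work surface. World frame = base frame: x ahead of the robot, y to its left, z up, the work surface at z = 0. Lengths are in m, angles in degrees, forces in N, time in s.
With the tool pointing down it reaches from about 0.4 to 0.875 m from the base axis. Payload 4.4 kg.
Tool frame: the origin (TCP) lies at the very end of the fingers, on their centre line; the grasp point (between the pads) lies 19 mm behind it; z points along the fingers, y is the direction in which the jaws open and shut (so a half turn about z gives the same grasp; the last joint's range is limited). The gripper opens to 85 mm and grips with 20 to 120 N. Pads are 22 mm wide; open, the fingers measure 114 mm over their backs; the gripper's body (76 mm by 85 mm) begins 54 mm behind the grasp point. The pads swing forward as they close: fully open they stand 13 mm farther back than shut.
Start: joints at [59.599, 36.005, 2.206, 86.941, -1.547, 57.084, -1.146], TCP at [0.291, -0.581, 0.198] pointing down, gripper open.
Joint ranges: [-175.42, 175.42], [-21.48, 121.26], [-71.46, 75.88], [10.55, 141.38], [-63.04, 243.04], [13.31, 113.54], [-168.57, 168.57]. Speed limits (degrees/s): [147.25, 147.25, 180, 180, 180, 180, 180].

INTERFACE

Orientations are given as a 3x3 rotation matrix whose columns are the frame's x, y, z axes.
In Python, from rig import env, fingers, get_image, calibration, workorder, sensors gives the robot as it stands. The module is installed in compiled form; this text tells all that it offers. Calls block until the motion is done:
- env.move_ptp(position, orientation): joint-space move of the TCP to a pose.
- env.movel(position, orientation=None, max_speed=0.15, threshold=None): straight line of the TCP; orientation=None keeps the orientation; max_speed is the mean speed in m/s. With threshold (N) it stops when the force on the tool has changed by that much, and returns True; else False.
- env.goto_joints(angles): joint-space move.
- fingers.gripper_open() and fingers.grasp(): open the fingers fully, or close them until they stop; the grip force is fixed at half the most.
- env.sleep(seconds).
- env.ik(position, orientation): joint angles nearest the present ones, or None.
- get_image(name): name is "scene" or "top" or "wrist"; returns (picture, depth): 480x640x3 uint8, red, green, blue; 480x640 float32, m along the optical axis (not along the pixel's ray), 0 where there is no reading.
- calibration(name): a dict with "camera_matrix" (3x3 intrinsics, pixels), "pose" (4x4, takes a point from camera to world coordinates). Camera axes: x right, y down, z forward; pixel columns grow to the right and rows downward; lengths in m; the calibration is good to about 2 mm. A picture is of the moment at which its call begins: read the wrist's pose just before it. calibration takes no time and is no camera call; for the wrist camera it gives the pose at the moment of the call.
A pose or a line that the arm cannot do raises env.Unreachable and nothing moves.
- workorder.close_job(): hands the job in, once; it reports no verdict.
Readings, each from a call of its own:
- sensors.get_time_s(): time.
- sensors.get_qpos(): joint angles.
- sensors.get_qd(): joint speeds.
- sensors.get_effort(): joint torques, N m.
- sensors.get_ee_pos(): TCP position.
- sensors.get_tool_rot(): TCP orientation.
- sensors.get_ft_force(): force on the tool from outside, world axes, zero at the start.
- sensors.get_ft_torque(): the same for the moment, N m.
- sensors.get_grip_width(): finger opening in m.
Only numpy, scipy, OpenCV 4.12 (cv2) and the standard library are available. Lean on these libraries where they do the work, as an engineer would, in place of code of your own. Each camera call takes 0.05 s, during which the arm holds its last target. There are 200 camera calls.

## Working session

There is one attempt and no reset: what is moved stays moved. The work goes in short steps, each a Python script; the robot and the scene stay as the last script left them, time stands still between calls to the robot, and variables do not carry over. Pictures are saved under pics/ and viewed, about 8 in all and at most 12, crops included, and the job is handed in when it is done.

```bash
mkdir -p pics; ls; cat > h.py <<'E'
import numpy as np, cv2
from rig import env, fingers, get_image, calibration, workorder, sensors
def shot(name):
    c=calibration(name); im,d=get_image(name)
    return im,d,np.array(c["camera_matrix"]),np.array(c["pose"])
def cloud(d,K,T):
    v,u=np.mgrid[:d.shape[0],:d.shape[1]]
    p=np.stack([(u-K[0,2])/K[0,0]*d,(v-K[1,2])/K[1,1]*d,d],-1)
    return p@T[:3,:3].T+T[:3,3]
def save(n,im,f=1):
    if f!=1: im=cv2.resize(im,None,fx=f,fy=f,interpolation=cv2.INTER_CUBIC)
    cv2.imwrite(f"pics/{n}.png",im[:,:,::-1])
E
python3 - <<'E'
from h import *
for n in("top","scene"):
    im,d,K,T=shot(n); save(n,im); np.savez(n,im=im,d=d,K=K,T=T); print(n,K.tolist(),T.round(3).tolist())
print(sensors.get_time_s(),sensors.get_qpos(),sensors.get_ee_pos(),sensors.get_tool_rot())
E
```

```text
pics
top [[506.2289016326757, 0.0, 315.02293879149465], [0.0, 506.2289016326757, 233.80172635121988], [0.0, 0.0, 1.0]] [[0.006, -0.991, 0.13, 0.35], [-1.0, -0.01, -0.029, -0.079], [0.03, -0.13, -0.991, 1.234], [0.0, 0.0, 0.0, 1.0]]
scene [[613.4775902473032, 0.0, 316.93963265254393], [0.0, 613.4775902473032, 235.34547924135063], [0.0, 0.0, 1.0]] [[-0.591, 0.611, -0.526, 1.225], [0.806, 0.448, -0.386, 0.437], [0.0, -0.652, -0.758, 1.134], [0.0, 0.0, 0.0, 1.0]]
0.1 [59.59911641 36.05330827  2.20303815 86.98905454 -1.54727923 57.08379941
 -1.14450819] [ 0.29111141 -0.5804912   0.19719146] [[ 8.93905244e-01  4.48255312e-01 -7.68294398e-04]
 [ 4.48255970e-01 -8.93903988e-01  1.49843977e-03]
 [-1.50978389e-05 -1.68385572e-03 -9.99998582e-01]]
```

View pics/top.png

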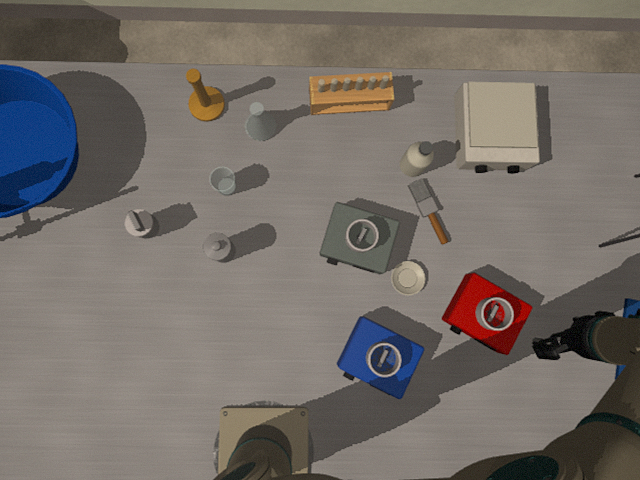

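View pics/scene.png

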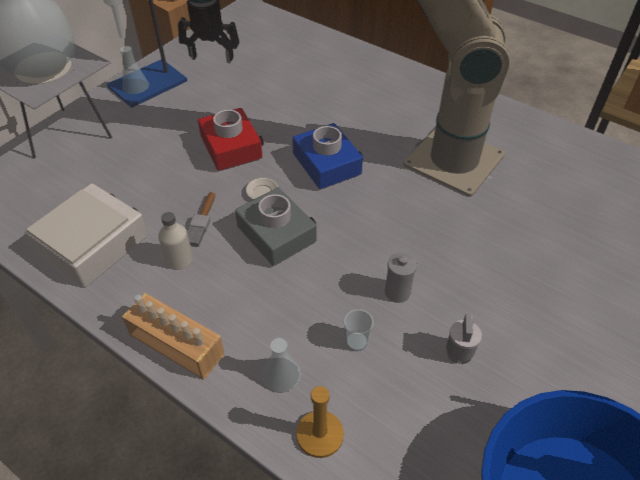

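Candidates: the cup is at top (139,222), which has a bar grip. The jar at (217,247) has a round knob, so it is the tall_jar. The grey mill is at (362,235); the blue (385,358) and red (495,313) ones are not meant. I'll measure these and check them in one enlarged crop.

```bash
python3 - <<'E'
from h import *
z=np.load("top.npz"); im,d,K,T=[z[k] for k in("im","d","K","T")]
P=cloud(d,K,T); v,u=np.mgrid[:480,:640]
def rect(m):
    p=P[m][:,:2].astype(np.float32); (c,s,a)=cv2.minAreaRect(p*1000); b=cv2.boxPoints((c,s,a))
    e=[b[1]-b[0],b[2]-b[1]]; e=max(e,key=np.linalg.norm)
    return m.sum(),np.round(c,1),np.round(s,1),"long dir deg",round(np.degrees(np.arctan2(e[1],e[0]))%180,1),"mean",p.mean(0).round(4),"z",P[m][:,2].mean().round(4)
cup=np.hypot(u-139,v-222)<25; mil=np.hypot(u-362,v-235)<60
Z=P[...,2]
print("bar",rect(cup&(Z>.098)))
print("lid+",rect(cup&(Z>.07)&(Z<.09)))
col=mil&(Z>.099)&(Z<.12)
print("collar",rect(col)); print(cv2.minEnclosingCircle((P[col][:,:2]*1000).astype(np.float32)))
inn=np.hypot(u-362,v-235)<12
print("tongue",rect(inn&(Z>.0765)&(Z<.09)), np.percentile(Z[inn],[5,25,50,75,95]).round(4))
print("house",rect(mil&(Z>.062)&(Z<.076)))
for n,(a,b) in dict(jar=(217,247),beaker=(222,180),flask=(260,123),wash=(417,157),orange=(206,100)).items():
    m=(np.hypot(u-a,v-b)<22)&(Z>.03); print(n,P[m][:,:2].mean(0).round(3),Z[m].max().round(3))
a=cv2.resize(im[195:250,110:165],(400,400),interpolation=cv2.INTER_CUBIC);b=cv2.resize(im[207:262,335:390],(400,400),interpolation=cv2.INTER_CUBIC)
save("crop",np.hstack([a,b]))
E
```

```text
bar (np.int64(159), array([435.2, 117.4]), array([427.7,  32.6]), 'long dir deg', np.float32(62.2), 'mean', array([0.5163, 0.2693], dtype=float32), 'z', np.float64(0.1674))
lid+ (np.int64(444), array([525.8, 289.4]), array([61.9, 61.4]), 'long dir deg', np.float32(50.6), 'mean', array([0.5238, 0.2862], dtype=float32), 'z', np.float64(0.078))
collar (np.int64(252), array([ 497.9, -219.3]), array([71. , 72.1]), 'long dir deg', np.float32(90.3), 'mean', array([ 0.498 , -0.2197], dtype=float32), 'z', np.float64(0.1058))
((498.18011474609375, -219.92529296875), 36.842342376708984)
tongue (np.int64(58), array([ 498.8, -219.9]), array([ 8. , 39.7]), 'long dir deg', np.float32(151.4), 'mean', array([ 0.4992, -0.2201], dtype=float32), 'z', np.float64(0.0804)) [0.0655 0.0676 0.0696 0.0717 0.0809]
house (np.int64(3319), array([ 498.3, -220. ]), array([160.1, 130.4]), 'long dir deg', np.float32(73.1), 'mean', array([ 0.4968, -0.2188], dtype=float32), 'z', np.float64(0.0688))
jar [0.465 0.099] 1.234
beaker [0.625 0.1  ] 1.234
flask [0.771 0.019] 1.234
wash [ 0.68 -0.35] 1.234
orange [0.813 0.146] 1.234
```

View pics/crop.png

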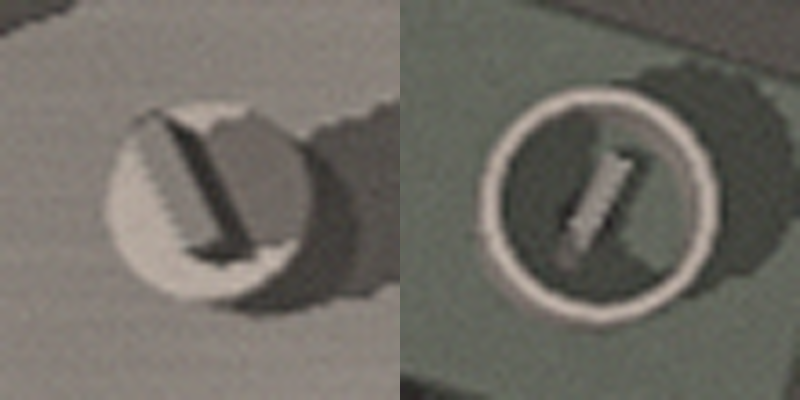

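```bash
cat >> h.py <<'E'
def R(deg):
    c,s=np.cos(np.radians(deg)),np.sin(np.radians(deg)); return np.array([[c,s,0],[s,-c,0],[0,0,-1.]])
def rect(p):
    c,s,a=cv2.minAreaRect((p[:,:2]*1000).astype(np.float32)); b=cv2.boxPoints((c,s,a))
    e=max([b[1]-b[0],b[2]-b[1]],key=np.linalg.norm)
    return np.round(c,1),np.round(s,1),round(float(np.degrees(np.arctan2(e[1],e[0]))%180),1)
def st(t=""):
    print(t,"t",round(sensors.get_time_s(),2),"p",np.round(sensors.get_ee_pos(),4),"F",np.round(sensors.get_ft_force(),1),"M",np.round(sensors.get_ft_torque(),2),"w",round(sensors.get_grip_width(),4))
E
python3 - <<'E'
from h import *
z=np.load("top.npz"); P=cloud(z["d"],z["K"],z["T"]); v,u=np.mgrid[:480,:640]
m=(np.hypot(u-139,v-222)<25)&(P[...,2]>.105)&(P[...,2]<.12)
c,s,a=rect(P[m]); print("bar",c,s,a)
for ang in(a,a-180):
    q=env.ik([.526,.289,.3],R(ang)); q2=env.ik([.526,.289,.084],R(ang)); q3=env.ik([.498,-.22,.3],R(ang-64)); q4=env.ik([.498,-.22,.16],R(ang-64))
    print(ang,*[None if x is None else np.round(x) for x in(q,q2,q3,q4)])
E
```

```text
bar [525.2 289. ] [45.1 14. ] 29.1
29.1 [ -15.   28.  -26.   87.   13.   68. -104.] [-30.  40.  -2. 101.   2.  39. -94.] [  9.  22.  17.  96.  -7.  63. -97.] [  9.  31.  18. 107. -13.  44. -91.]
-150.9 [  3.  37. -61.  86.  33.  76.  58.] [ -2.  49. -50. 100.  46.  54.  47.] [ 42.  24. -32.  95.  13.  65.  62.] [ 40.  32. -29. 106.  21.  47.  56.]
```

```bash
python3 - <<'E'
from h import *
env.movel([.291,-.5805,.3],max_speed=.25); st()
env.move_ptp([.5252,.289,.26],R(29.1)); st()
im,d,K,T=shot("wrist"); save("w1",im); np.savez("w1",im=im,d=d,K=K,T=T)
P=cloud(d,K,T);Z=P[...,2];near=(np.hypot(P[...,0]-.525,P[...,1]-.289)<.06)&(d>0)
print("bar",rect(P[near&(Z>.106)&(Z<.12)])); m=near&(Z>.076)&(Z<.086);print("lid",rect(P[m]))
print(np.round(sensors.get_qpos()))
E
```

```text
t 0.66 p [ 0.2909 -0.5803  0.3002] F [-0.4 -0.  -0.2] M [ 0.04 -0.01  0.02] w 0.0856
 t 3.82 p [0.5258 0.288  0.2599] F [1.  0.5 0.4] M [0.03 0.   0.02] w 0.0851
bar (array([526.2, 290.5]), array([44. , 13.2]), 28.6)
lid (array([526.3, 290.9]), array([61.4, 61.7]), 118.6)
[ -12.   31.  -31.   90.   17.   64. -108.]
```

View pics/w1.png

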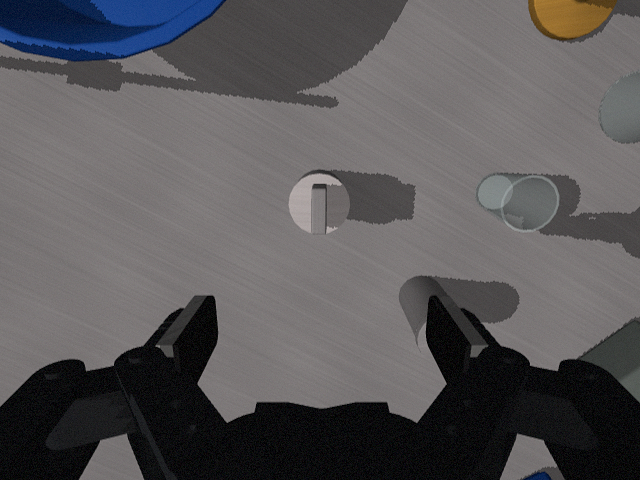

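The wrist picture shows the bar at (319,209), square across the jaws. I'll grasp it and look inside the mill from above.

```bash
python3 - <<'E'
from h import *
r=R(28.8)
env.movel([.5262,.2906,.13],r,max_speed=.15)
print(env.movel([.5262,.2906,.085],r,max_speed=.05,threshold=8)); st("down")
fingers.grasp(); env.sleep(.2); st("grip")
print(env.movel([.5262,.2906,.15],r,max_speed=.1)); env.sleep(.2); st("lift")
env.movel([.5262,.2906,.33],r,max_speed=.2); 
env.move_ptp([.498,-.22,.33],R(-28.6)); env.sleep(.3); st("over mill"); print(np.round(sensors.get_qpos()))
im,d,K,T=shot("wrist"); save("w2",im); np.savez("w2",im=im,d=d,K=K,T=T)
P=cloud(d,K,T);Z=P[...,2];near=(np.hypot(P[...,0]-.498,P[...,1]+.22)<.05)&(d>0)
m=near&(Z>.1)&(Z<.116); print("collar",m.sum(),rect(P[m]),cv2.minEnclosingCircle((P[m][:,:2]*1000).astype(np.float32)))
near=(np.hypot(P[...,0]-.498,P[...,1]+.22)<.028)&(d>0);m=near&(Z>.078)&(Z<.088); print("tongue",m.sum(),rect(P[m]) if m.sum()>10 else 0)
E
```

```text
False
down t 5.93 p [0.5264 0.2908 0.0853] F [-0.  -0.3  0.7] M [-0.02 -0.    0.02] w 0.0854
grip t 6.9 p [0.5262 0.2906 0.085 ] F [ 0.  -0.2  0.5] M [ 0.01 -0.02 -0.01] w 0.0001
False
lift t 7.9 p [0.5258 0.2903 0.1493] F [1.6 0.9 0.2] M [ 0.   -0.1   0.02] w 0.0001
over mill t 11.11 p [ 0.4982 -0.2195  0.33  ] F [-0.3  0.3  0.9] M [-0.05 -0.01 -0.01] w -0.0
[  34.   21.  -19.   92.    7.   68. -105.]
collar 1018 (array([ 499.4, -219.3]), array([72.8, 72.9]), 115.7) ((498.9867248535156, -218.9344940185547), 37.07902908325195)
tongue 225 (array([ 499.2, -219.2]), array([ 7.9, 39.7]), 153.3)
```

View pics/w2.png

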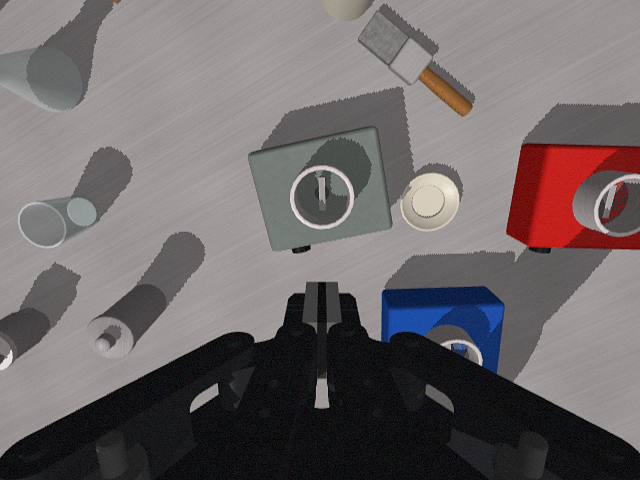

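The grip missed: the opening reads 0 and the picture shows empty closed fingers. I'll look at the cup again before going back.

```bash
python3 - <<'E'
from h import *
im,d,K,T=shot("top"); P=cloud(d,K,T);Z=P[...,2];near=(np.hypot(P[...,0]-.526,P[...,1]-.29)<.07)&(d>0)
print("bar",rect(P[near&(Z>.106)&(Z<.12)])); print("lid",rect(P[near&(Z>.072)&(Z<.086)]), Z[near].max())
z=np.load("top.npz")
print("tcp check: depth of wrist fingers, closed")
z=np.load("w2.npz"); P=cloud(z["d"],z["K"],z["T"])
tip=P[(z["d"]>.02)&(P[...,2]>.2)]; i=tip[:,2].argsort()[:200]; print(tip[i].mean(0),tip[i].min(0),tip[i].max(0), z["T"].round(3).tolist())
z=np.load("w1.npz"); P=cloud(z["d"],z["K"],z["T"]); tip=P[(z["d"]>.02)&(P[...,2]>.2)]; print("open lowest",np.sort(tip[:,2])[:200:20])
save("top2",cv2.resize(im[170:275,90:250],(800,525),interpolation=cv2.INTER_CUBIC))
E
```

```text
bar (array([525.8, 289.2]), array([44.6, 14.6]), 27.1)
lid (array([525.1, 288.9]), array([61.5, 60.5]), 47.5) 0.11674605277302263
tcp check: depth of wrist fingers, closed
[ 0.50798002 -0.22378354  0.37071357] [ 0.49925675 -0.23293473  0.36600972] [ 0.51210125 -0.21142708  0.37262075] [[-0.479, -0.842, -0.248, 0.562], [-0.878, 0.459, 0.135, -0.253], [-0.0, 0.282, -0.959, 0.507], [0.0, 0.0, 0.0, 1.0]]
open lowest [0.30665845 0.3077039  0.30831856 0.30852378 0.30879932 0.30912407
 0.30941955 0.30962068 0.30989417 0.31016951]
```

View pics/top2.png

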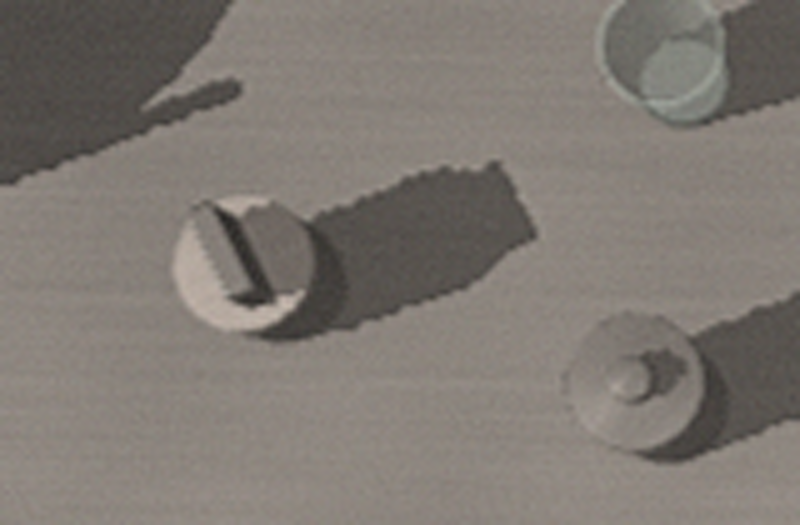

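```bash
python3 - <<'E'
from h import *
for n,tcp,cols in(("w2",[.4982,-.2195,.33],(312,322,333)),("w1",[.5258,.288,.26],(205,210,435))):
    z=np.load(n+".npz"); K,T,d=z["K"],z["T"],z["d"]; P=cloud(d,K,T)
    pc=np.linalg.inv(T)@np.r_[tcp,1]; uv=K@pc[:3]; print(n,"TCP pix",uv[:2]/uv[2],"depth",pc[2])
    for u in cols: print(u,[(v,d[v,u].round(3),P[v,u].round(3).tolist()) for v in range(280,321,6)])
E
```

```text
w2 TCP pix [323.36239165 273.13842119] depth 0.1902130998082499
312 [(280, np.float32(0.547), [0.377, -0.136, 0.001]), (286, np.float32(0.146), [0.511, -0.221, 0.373]), (292, np.float32(0.14), [0.511, -0.221, 0.379]), (298, np.float32(0.136), [0.511, -0.221, 0.383]), (304, np.float32(0.131), [0.511, -0.221, 0.388]), (310, np.float32(0.125), [0.511, -0.222, 0.394]), (316, np.float32(0.121), [0.511, -0.222, 0.398])]
322 [(280, np.float32(0.546), [0.37, -0.149, 0.002]), (286, np.float32(0.145), [0.509, -0.225, 0.373]), (292, np.float32(0.14), [0.509, -0.224, 0.378]), (298, np.float32(0.136), [0.509, -0.224, 0.383]), (304, np.float32(0.13), [0.509, -0.225, 0.389]), (310, np.float32(0.127), [0.509, -0.224, 0.393]), (316, np.float32(0.122), [0.509, -0.225, 0.398])]
333 [(280, np.float32(0.546), [0.362, -0.164, 0.003]), (286, np.float32(0.146), [0.507, -0.228, 0.373]), (292, np.float32(0.14), [0.507, -0.228, 0.379]), (298, np.float32(0.136), [0.507, -0.228, 0.383]), (304, np.float32(0.131), [0.507, -0.228, 0.388]), (310, np.float32(0.127), [0.507, -0.228, 0.393]), (316, np.float32(0.122), [
[... 420 characters left out ...]
 0.32])]
210 [(280, np.float32(0.471), [0.353, 0.361, 0.001]), (286, np.float32(0.473), [0.346, 0.357, 0.002]), (292, np.float32(0.475), [0.338, 0.354, 0.002]), (298, np.float32(0.137), [0.515, 0.331, 0.313]), (304, np.float32(0.137), [0.513, 0.33, 0.313]), (310, np.float32(0.136), [0.512, 0.329, 0.314]), (316, np.float32(0.136), [0.51, 0.328, 0.315])]
435 [(280, np.float32(0.47), [0.498, 0.101, 0.002]), (286, np.float32(0.438), [0.498, 0.112, 0.034]), (292, np.float32(0.42), [0.496, 0.118, 0.053]), (298, np.float32(0.135), [0.557, 0.256, 0.314]), (304, np.float32(0.135), [0.556, 0.255, 0.315]), (310, np.float32(0.134), [0.554, 0.254, 0.316]), (316, np.float32(0.133), [0.552, 0.254, 0.317])]
```

The cup stands unmoved. The wrist depth shows the real fingertips ending about 40 mm above the reported TCP, with no sideways offset. That explains the miss: the fingers shut at about 0.125 m, above the bar's top at 0.113. I'll grasp again 38 mm lower and check the opening this time.

```bash
python3 - <<'E'
from h import *
r=R(28.6)
fingers.gripper_open(); env.move_ptp([.5262,.2906,.2],r)
env.movel([.5262,.2906,.09],r,max_speed=.15); env.sleep(.15); st("above")
hit=env.movel([.5262,.2906,.048],r,max_speed=.04,threshold=6); st("down"); print(hit)
if not hit:
    fingers.grasp(); env.sleep(.2); st("grip")
    if sensors.get_grip_width()>.008:
        env.movel([.5262,.2906,.10],r,max_speed=.08); env.sleep(.3); st("lift")
        im,d,K,T=shot("wrist"); save("w3",im)
        P=cloud(d,K,T); p=sensors.get_ee_pos(); L=(np.linalg.norm(P[...,:2]-p[:2],axis=-1)<.045)&(d>0)
        Z=P[...,2]; m=L&(Z>.11)&(Z<.145); h,e=np.histogram(Z[m],35); print("lid z",e[h.argmax()],rect(P[L&(abs(Z-e[h.argmax()])<.003)]))
E
```

```text
above t 14.93 p [0.5269 0.2911 0.0911] F [ 1.  -0.4  0.7] M [-0.01 -0.01  0.05] w 0.0854
down t 16.13 p [0.5264 0.2908 0.0483] F [-0.1  0.4 -0.7] M [ 0.01  0.02 -0.02] w 0.0857
False
grip t 16.98 p [0.5262 0.2909 0.0481] F [0.2 1.  1.3] M [ 0.15  0.08 -0.05] w 0.0131
lift t 18.08 p [0.526  0.2905 0.0996] F [ 0.3 -0.5 -5.7] M [ 0.04 -0.02  0.04] w 0.0128
lid z 0.13000865744104545 (array([534.4, 294.8]), array([44.6, 63.2]), 118.6)
```

View pics/w3.png

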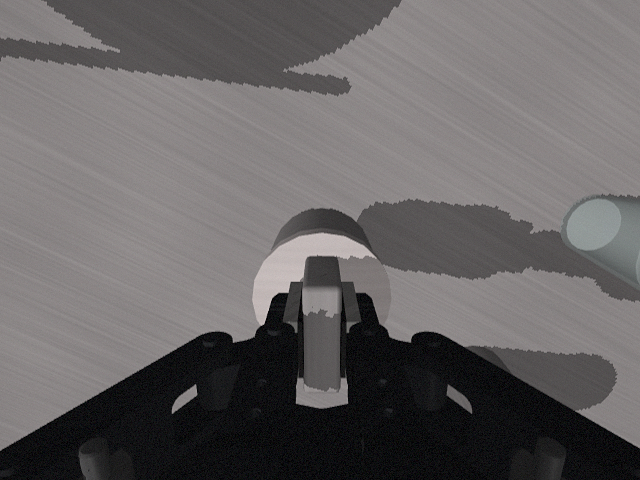

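The picture shows the bar held between the fingers at (322,290). The lid reads 63 mm across, its centre is within 0.5 mm of the TCP, and the weight is 5.7 N. Next I carry it to the mill and lower it gently.

```bash
python3 - <<'E'
from h import *
env.movel([.5262,.2906,.27],R(28.6),max_speed=.2)
r=R(-27.3); x,y=.4990,-.2193
env.move_ptp([x,y,.27],r); env.movel([x,y,.172],r,max_speed=.12); env.sleep(.3); st("above")
hit=env.movel([x,y,.115],r,max_speed=.02,threshold=4); st("stop"); print(hit)
env.sleep(.3); st("settled"); M=sensors.get_tool_rot(); print(np.degrees(np.arctan2(M[1,0],M[0,0])))
E
```

```text
above t 22.25 p [ 0.4992 -0.2195  0.1725] F [ 0.1 -0.5 -6.5] M [-0.01  0.02  0.04] w 0.0132
stop t 24.64 p [ 0.4991 -0.2192  0.1181] F [-0.3  0.3  8.3] M [-0.03  0.14 -0.03] w 0.0132
True
settled t 24.94 p [ 0.4991 -0.2192  0.118 ] F [-0.6 -0.1  6.4] M [-0.07  0.15 -0.02] w 0.0131
-27.30171975177878
```

The contact at TCP z = 0.118 puts the cup's underside at 0.0684, which is the floor under load, so the slot has dropped over the tongue. I'll ease off the load, release, retreat and verify.

```bash
python3 - <<'E'
from h import *
x,y=.4990,-.2193
env.movel([x,y,.1189],max_speed=.01); env.sleep(.2); st("eased")
fingers.gripper_open(); env.sleep(.3); st("open")
env.movel([x,y,.26],max_speed=.12); env.sleep(.3); st("up")
im,d,K,T=shot("wrist"); save("w4",im); P=cloud(d,K,T);Z=P[...,2]
N=(np.hypot(P[...,0]-x,P[...,1]-y)<.05)&(d>0)
for n,a,b in(("bar",.175,.192),("lid",.142,.158),("collar",.1,.113)):
    m=N&(Z>a)&(Z<b); print(n,m.sum(),rect(P[m]),np.median(Z[m]))
E
```

```text
eased t 25.61 p [ 0.4987 -0.2192  0.1186] F [-0.5  0.6 -5.4] M [ 0.01 -0.05 -0.01] w 0.0131
open t 26.6 p [ 0.499  -0.2193  0.1189] F [ 0.2  1.2 -0.8] M [0.03 0.02 0.01] w 0.0855
up t 28.23 p [ 0.4989 -0.2192  0.2597] F [-0.6 -0.4  0.5] M [ 0.06  0.04 -0.01] w 0.0855
bar 1093 (array([ 499.1, -217.9]), array([13.6, 43.8]), 152.8) 0.18392992661177887
lid 3242 (array([ 499.4, -218.4]), array([62.6, 61.4]), 63.3) 0.14965608001141179
collar 826 (array([ 511.6, -226.8]), array([72.8, 44.5]), 59.2) 0.10857243165999483
```

View pics/w4.png

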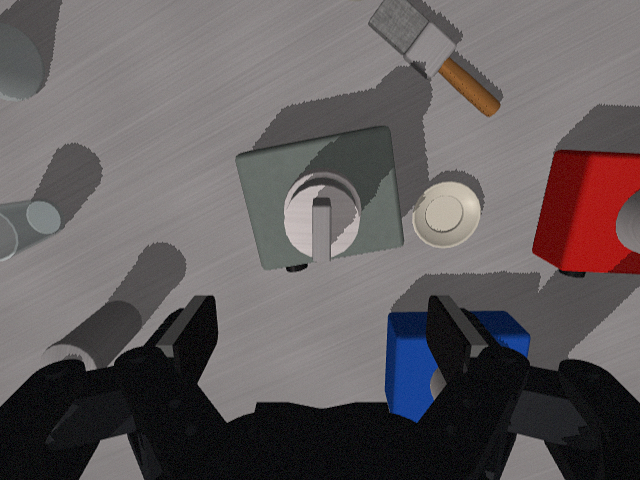

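The picture shows the cup upright in the grey mill's collar, with its bar at (321,230). The lid top is at 0.150 m, which is home; resting on the tongue it would be 0.162. The gripper is clear, so I'll hand in.

```bash
python3 -c "
from h import *
workorder.close_job(); st('closed')"
```

```text
the job is handed in; nothing more can be done
the job is handed in; nothing more can be done
```

The grinding cup is standing upright and fully home in the grey mill's collar. I released it, moved the gripper clear and handed the job in at about 28 s on the robot's clock.

- **First grasp failed:** it closed on nothing, 40 mm too high. The wrist depth image showed the real fingertips about 40 mm short of the reported tool point. The cup had not moved, so I grasped again lower, and the fingers then stopped at 13 mm on the bar.
- **Seating:** I lined the bar up with the tongue angle measured in the images, and the slot dropped over it on the first descent with no turning. At contact the reading was 8 N upward, about 14 N on the mounts, and I eased the load off before letting go.
- **Last checks:** the lid top read 0.150 m, against about 0.149 expected when home and 0.162 if resting on the tongue. The bar and lid were centred on the collar within about 1.5 mm, and the force after retreating was about zero.
- **Not checked:** I felt no contact with the other glassware and jars, but took no final top picture to confirm they had not moved.

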